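Find the full insert canister by its weight

ROBOT

A 6-joint arm with a two-finger parallel gripper is mounted at the origin on a cart in front of the work surface, level with it; the furniture and walls round the work are solid. World frame = base frame: x ahead of the robot, y to its left, z up, the work surface at z = 0. Lengths are in m, angles in rad, forces in N, time in s.
With the tool pointing down it reaches from about 0.35 to 0.85 m from the base axis. Payload 8.1 kg.
Tool frame: the origin (TCP) lies at the very end of the fingers, on their centre line; the grasp point (between the pads) lies 19 mm behind it; z points along the fingers, y is the line along which they close (so a half turn about z gives the same grasp; the last joint's range is limited). The gripper opens to 93 mm and grips with 3 to 60 N. Pads are 15 mm wide; open, the fingers measure 128 mm over their backs; the gripper's body (75 mm by 188 mm) begins 65 mm behind the grasp point.
Start: joints at [-1.289, 0.13, 1.488, -0, 1.523, -0.085], TCP at [0.215, -0.56, 0.219] pointing down, gripper open.
Joint ranges: [-2.96, 2.96], [-0.89, 2.26], [0.02, 2.5], [-1.34, 4.48], [0, 2.73], [-2.66, 2.66]. Speed limits (rad/s): [2.39, 2.39, 2.79, 3.14, 3.14, 3.14].

INTERFACE

Orientations are given as a rotation vector (axis times angle).
In Python, from plant import robot gives the robot as it stands. The module is installed in compiled form; this text tells all that it offers.
- The arm moves only by the tool play_rows, never from a script. Its argument "increments" is text: rows parted by semicolons, each of 5 numbers parted by spaces: the shift along the tool's x, y, z in mm, then the turn about the tool's z in degrees, then the closure, from -1 (fully open) to 1 (shut). In form: dx dy dz yaw claw; .... A call has 1 to 20 rows; each row is the pose to reach, as a shift and turn from the pose commanded when the call began, along the tool's axes at that moment; what a row does not reach only later rows make up. A row lasts 1/10 s, in which the tool goes at most 50 mm and 8.59 degrees, less where a joint would pass 70% of its speed; a pose out of reach is approached as far as the arm can. A call with a gripper value outside its range is refused whole. The fingers move at their own pace and stop on an object; "force" is the grip in N (left out, the last holds). Time passes only in rows, so rows that repeat a pose let the fingers close. It gives the time, the measured TCP pose, the force, the opening and the grip force at its end, in the units of the state.
- robot.read_state(): the state, without advancing time (a new reading comes with each control period).
- robot.read_camera(name): name is "side" or "top"; returns the picture (420x560x3 uint8, blue, green, red); there is no depth.
- robot.calibration(name): a dict with "vertical_fov" (degrees; the focal length in pixels is half the picture's height over the tangent of half this angle, whatever the lens; pixels are square), "cx", "cy" (the principal point, pixels), "rvec" (rotation vector, rad) and "tvec" (3), from world to camera coordinates, as OpenCV has them. Camera axes: x right, y down, z forward; pixel columns grow to the right and rows downward; lengths in m; the calibration is good to about 2 mm. A picture is of the moment at which its call begins. calibration takes no time and is no camera call.
- robot.close_job(): hands the job in; it is judged then, once.
Trained networks look in the newest picture that a camera, given by its name, has taken for a name from the list of things; names that differ only in an ending like _2 or _b are one class to them, and where a whole thing is asked for, a point or a joint stands for the part that bears it (a point fixed in the world has none). Each returns a list of dicts, best first, with "conf" (0 to 1); they miss things now and then, are a little off and sometimes report something else, mostly with a low value. They report only what shows in the picture. A call takes as long as a camera call. They do not tell look-alikes from the thing itself.
- robot.recognise(camera, query): "centre" ([x, y, z] in m, in world coordinates, good to about 4 mm: the middle of the surface that is visible of it).
- robot.regions_of(camera, query): "pixels" (420x560 bool, what is visible of it).
- robot.landmark_of(camera, query): "centre" ([x, y, z] in m, in world coordinates, good to about 4 mm: a listed point, or the origin of a listed thing).
The state is a dict: "t": time; "q": joint angles; "dq": joint speeds; "joint_torque": joint torques, N m; "tool_pos": TCP position; "orientation": TCP orientation; "force": force on the tool from outside, world axes, zero at the start; "wrist_torque": the same for the moment, N m; "opening": finger opening in m; "gripper_force": force on a finger pad.
Only numpy, scipy, OpenCV 4.12 (cv2) and the standard library are available. Lean on these libraries where they do the work, as an engineer would, in place of code of your own. Each camera call takes 0.05 s, during which the arm holds its last target. There are 200 camera calls.

TASK

Three identical closed canisters stand at the assembly line, but only one is still full of brass inserts; the other two are empty. Lift them to feel which is the heavy one, and stand that one upright inside the rim of the round holder. Leave the empty ones standing upright where they were, putting back any you lifted.

Things in the scene. Friction and masses are not known exactly. Their poses are not given: they have to be found in the camera images.
- can_a_mid (a point): one of three outwardly identical closed canisters: aluminium, round, 56 mm across, 80 mm high with its black knurled screw lid (lid 58 mm across, top 18 mm; it does not come off), standing upright. This point is its centre, 40 mm above its underside; z up along its axis. Of the three, one (any of them, drawn anew each time) is full and weighs 0.40 to 0.58 kg, the other two are empty and weigh about 0.09 kg; nothing shows outside.
- can_b_mid (a point): one of three outwardly identical closed canisters: aluminium, round, 56 mm across, 80 mm high with its black knurled screw lid (lid 58 mm across, top 18 mm; it does not come off), standing upright. This point is its centre, 40 mm above its underside; z up along its axis. Of the three, one (any of them, drawn anew each time) is full and weighs 0.40 to 0.58 kg, the other two are empty and weigh about 0.09 kg; nothing shows outside.
- can_c_mid (a point): one of three outwardly identical closed canisters: aluminium, round, 56 mm across, 80 mm high with its black knurled screw lid (lid 58 mm across, top 18 mm; it does not come off), standing upright. This point is its centre, 40 mm above its underside; z up along its axis. Of the three, one (any of them, drawn anew each time) is full and weighs 0.40 to 0.58 kg, the other two are empty and weigh about 0.09 kg; nothing shows outside.
- holder: fixed round holder on the work surface for one canister: dark steel disc 108 mm across, 4 mm thick, with a grey rim round it; inside the rim 92 mm across, rim 8 mm wide, its top 12 mm above the work surface and 8 mm above the holder's floor, on which the canister stands. Origin: centre of its underside, on the work surface; z up.
Things that resemble listed ones, but are neither listed nor needed, are in the scene too. What is shaped like the part that bears can_a_mid but blue, turquoise or white is not meant.

How it is judged:
On the way:
1. a canister is lifted clear of the work surface (height (world z) of any of can_a_mid, can_b_mid, can_c_mid above 0.07 m), for 0.2 s.
At the end, for the whole second after the job is handed in: The full canister (over 2.4 N on the holder) stands on the holder's floor, its axis within 20 mm of the holder's centre and 0.15 rad of upright; both empty ones stand upright (0.15 rad) within 40 mm of their starting places; all three are at rest (((horizontal distance between can_a_mid and holder below 0.02 m and height (world z) of can_a_mid between 0.038 and 0.05 m and angle between each of can_a_mid, can_b_mid, can_c_mid's own z axis and vertical below 0.15 rad and contact force between can_a and holder above 2.4 N and linear speed of each of can_a, can_b, can_c below 0.02 m/s and distance of each of can_b_mid, can_c_mid from where it was at the start of the episode below 0.04 m) or (horizontal distance between can_b_mid and holder below 0.02 m and height (world z) of can_b_mid between 0.038 and 0.05 m and angle between each of can_b_mid, can_a_mid, can_c_mid's own z axis and vertical below 0.15 rad and contact force between can_b and holder above 2.4 N and linear speed of each of can_b, can_a, can_c below 0.02 m/s and distance of each of can_a_mid, can_c_mid from where it was at the start of the episode below 0.04 m) or (horizontal distance between can_c_mid and holder below 0.02 m and height (world z) of can_c_mid between 0.038 and 0.05 m and angle between each of can_c_mid, can_a_mid, can_b_mid's own z axis and vertical below 0.15 rad and contact force between can_c and holder above 2.4 N and linear speed of each of can_c, can_a, can_b below 0.02 m/s and distance of each of can_a_mid, can_b_mid from where it was at the start of the episode below 0.04 m))); the robot touches nothing.
It also fails if it takes over 72 s, if anything falls off the work surface, if the arm or the gripper's body presses on something with over 40 N, if the wrist force passes 120 N, or if a joint passes its speed limit or range.

## Working session

There is one attempt and no reset: what is moved stays moved. The work goes in short steps, Python scripts to look and compute and a tool call to move; the robot and the scene stay as the last step left them, time stands still between calls to the robot, and variables do not carry over. Pictures are saved under pics/ and viewed, at most 10 in all, crops included, and the job is handed in when it is done.

Besides the shell and the picture viewer there is one more tool, called by a JSON object that holds its "api" and its "payload". play_rows: Moves the arm, as the interface text tells. Its arguments: {"type":"object","properties":{"increments":{"type":"string"},"force":{"type":"number"}},"required":["increments"]}

```bash
mkdir -p pics
python3 - <<'E'
from plant import robot
import cv2
s=robot.read_state();print(s)
for c in("top","side"):
    im=robot.read_camera(c);cv2.imwrite(f"pics/{c}0.png",im)
    for q in("can_a_mid","holder"):
        for d in robot.landmark_of(c,q):print(c,q,d["centre"],d["conf"])
E
```

```text
{'t': 0.0, 'q': array([-1.28937299e+00,  1.31162625e-01,  1.48925270e+00,  1.14078650e-05,
        1.52300814e+00, -8.54137342e-02]), 'dq': array([-7.48530592e-04, -1.74500972e-03,  2.78534474e-04, -5.46450351e-04,
        6.06806929e-05,  1.11316740e-03]), 'joint_torque': array([ 1.51317778e-03, -5.59836352e+01, -4.91766894e+01,  7.65685178e-02,
        3.51991039e-02, -1.39072854e-04]), 'tool_pos': array([ 0.21505909, -0.55953038,  0.21760118]), 'orientation': array([-3.08710294e+00, -5.72667431e-01,  2.63428096e-04]), 'force': array([-0.17721642, -0.3821528 ,  0.03415555]), 'wrist_torque': array([-0.08692098, -0.01496555, -0.03930533]), 'gripper_force': 0.0, 'opening': 0.09289333302442015}
top can_a_mid [0.7063, -0.1756, 0.0378] 0.92
top can_a_mid [0.6331, -0.2635, 0.0385] 0.85
top can_a_mid [0.681, -0.3659, 0.0416] 0.82
top can_a_mid [0.6266, -0.4459, 0.0383] 0.68
top can_a_mid [0.6076, -0.1566, 0.037] 0.63
top holder [0.6036, 0.3192, -0.0016] 0.88
side can_a_mid [0.6279, -0.4499, 0.0361] 0.74
side can_a_mid [0.701, -0.1748, 0.0412] 0.65
side can_a_mid [0.6128, -0.1613, 0.0467] 0.61
side can_a_mid [0.6349, -0.2641, 0.0392] 0.59
side can_a_mid [0.6771, -0.364, 0.039] 0.53
side holder [0.6042, 0.3158, 0.0037] 0.78
```

View pics/top0.png

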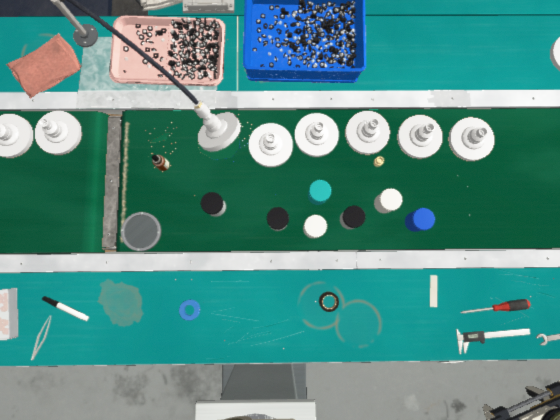

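View pics/side0.png

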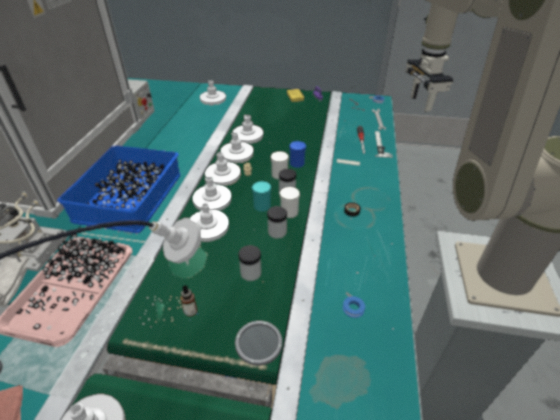

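The top view shows black-lidded cans at about (213,203), (277,217) and (353,216), with the holder at (141,231). The white, blue and turquoise ones are decoys. I'll locate the lids by segmentation in the top view.

```bash
cat > h.py <<'E'
import numpy as np,cv2
from plant import robot
def cam(c):
    k=robot.calibration(c);f=210/np.tan(np.radians(k["vertical_fov"])/2)
    K=np.array([[f,0,k["cx"]],[0,f,k["cy"]],[0,0,1]]);return K,np.array(k["rvec"],float),np.array(k["tvec"],float)
def at_z(c,uv,z):
    K,r,t=cam(c);R=cv2.Rodrigues(r)[0];o=-R.T@t.ravel();d=R.T@np.linalg.inv(K)@[*uv,1];return o+d*(z-o[2])/d[2]
def proj(c,P):
    K,r,t=cam(c);return cv2.projectPoints(np.array(P,float).reshape(-1,3),r,t,K,None)[0].reshape(-1,2)
def lids(im,seeds=((213,203),(277,217),(353,216)),z=.08):
    m=(im.max(2)<60).astype(np.uint8);n,L,S,C=cv2.connectedComponentsWithStats(m)
    return [(S[i,4],C[i].round(1),at_z("top",C[i],z).round(4)) for s in seeds for i in [L[s[1],s[0]]]]
E
python3 - <<'E'
from h import *
im=cv2.imread("pics/top0.png")
for l in lids(im):print(*l)
K,r,t=cam("top");R=cv2.Rodrigues(r)[0];print("campos",-R.T@t.ravel())
print(proj("top",[[.633,-.2635,.08],[.604,.3175,.008]]))
for q in("can_a_mid","holder"):
    for c in("top","side"):
        for d in robot.recognise(c,q)+robot.landmark_of(c,q):print(c,q,d["centre"],d["conf"])
cv2.imwrite("pics/z.png",cv2.resize(im[160:270,110:380],None,fx=2.9,fy=2.9,interpolation=cv2.INTER_CUBIC))
E
```

```text
381 [211.2 202.7] [0.6733 0.109  0.08  ]
372 [277.2 217.8] [ 0.6319 -0.0637  0.08  ]
381 [353.5 216.3] [ 0.6342 -0.2636  0.08  ]
campos [ 0.51043886 -0.06353475  1.19081607]
[[353.49012182 216.78095532]
 [139.15309987 231.93260105]]
top can_a_mid [0.6252, -0.4382, 0.0792] 0.98
top can_a_mid [0.7028, -0.1728, 0.081] 0.93
top can_a_mid [0.6329, -0.2614, 0.0759] 0.86
top can_a_mid [0.6043, -0.1578, 0.079] 0.68
top can_a_mid [0.6768, -0.3618, 0.0805] 0.61
top can_a_mid [0.7063, -0.1756, 0.0378] 0.92
top can_a_mid [0.6331, -0.2635, 0.0385] 0.85
top can_a_mid [0.681, -0.3659, 0.0416] 0.82
top can_a_mid [0.6266, -0.4459, 0.0383] 0.68
top can_a_mid [0.6076, -0.1566, 0.037] 0.63
side can_a_mid [0.6073, -0.1439, 0.0735] 0.9
side can_a_mid [0.6814, -0.3452, 0.0683] 0.86
side can_a_mid [0.6382, -0.2477, 0.0761] 0.85
side can_a_mid [0.7002, -0.1572, 0.0578] 0.65
side can_a_mid [0.6259, -0.4268, 0.0493] 0.55
side can_a_mid [0.6279, -0.4499, 0.0361] 0.74
side can_a_mid [0.701, -0.1748, 0.0412] 0.65
side can_a_mid [0.6128, -0.1613, 0.0467] 0.61
side can_a_mid [0.6349, -0.2641, 0.0392] 0.59
side can_a_mid [0.6771, -0.364, 0.039] 0.53
top holder [0.6029, 0.3207, 0.0026] 0.97
top holder [0.6036, 0.3192, -0.0016] 0.88
side holder [0.6034, 0.3178, 0.0089] 0.92
side holder [0.6042, 0.3158, 0.0037] 0.78
```

View pics/z.png

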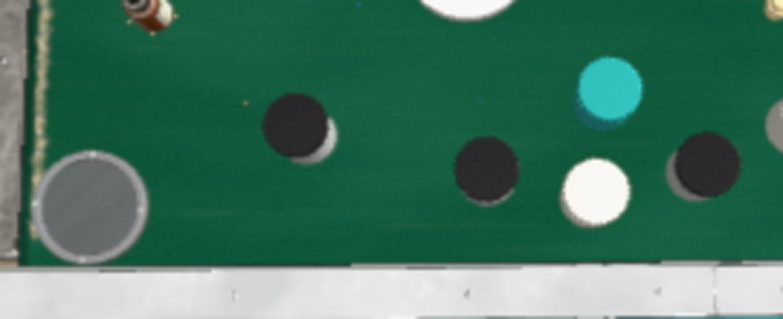

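```bash
cat >> h.py <<'E'
def go(x,y,z,deg=None):
    s=robot.read_state();R=cv2.Rodrigues(s["orientation"])[0];d=R.T@(np.array([x,y,z])-s["tool_pos"])*1000
    a=np.degrees(np.arctan2(R[1,1],R[0,1]));print("t",s["t"],"F",s["force"].round(2),"tcp",s["tool_pos"].round(4),"tilt",R[2,2].round(4),"q",s["q"].round(2),"yang",a.round(1))
    print("move",d.round(1),"yaw",None if deg is None else round(-(deg-a),1))
E
python3 -c "
from h import *
go(.634,-.263,.2,0)
print(at_z('top',(141.4,231.4),.012),at_z('top',(300,252),0),at_z('top',(300,252),.05))"
```

```text
t 0.7 F [-0.52 -0.53  0.43] tcp [ 0.2152 -0.5601  0.2187] tilt -1.0 q [-1.29  0.13  1.49 -0.    1.52 -0.09] yang -69.0
move [ 497.5 -127.2   18.6] yaw -69.0
[0.60509497 0.3101082  0.012     ] [ 0.54491511 -0.12609907  0.        ] [ 0.54346752 -0.12347212  0.05      ]
```

{"api": "play_rows", "payload": {"increments": "498 -127 19 -69 -1;498 -127 19 -69 -1;498 -127 19 -69 -1;498 -127 19 -69 -1;498 -127 19 -69 -1;498 -127 19 -69 -1;498 -127 19 -69 -1;498 -127 19 -69 -1;498 -127 19 -69 -1;498 -127 19 -69 -1;498 -127 19 -69 -1;498 -127 19 -69 -1;498 -127 19 -69 -1;498 -127 19 -69 -1;498 -127 19 -69 -1;498 -127 19 -69 -1;498 -127 19 -69 -1"}}

```text
t: 2.4
tool_pos: [0.6341, -0.2637, 0.2]
orientation: [2.222, 2.22, 0.0]
force: [0.2, 0.5, -0.5]
opening: 0.0931
gripper_force: 0.0
```

```bash
python3 -c "
from h import *
go(.634,-.263,.022,0)
cv2.imwrite('pics/side1.png',robot.read_camera('side'))"
```

```text
t 2.4 F [ 0.24  0.51 -0.48] tcp [ 0.6341 -0.2637  0.2   ] tilt -1.0 q [-0.47  0.37  1.24 -0.    1.53 -0.47] yang -0.0
move [ 7.00e-01 -1.00e-01  1.78e+02] yaw -0.0
```

View pics/side1.png

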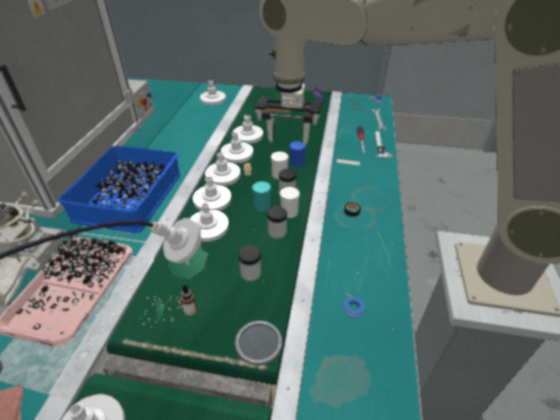

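The gripper hangs over the can at (288,178), around pixel (288,120), and the rails look low. I'll descend.

{"api": "play_rows", "payload": {"increments": "0 0 40 0 -1;0 0 80 0 -1;0 0 110 0 -1;0 0 130 0 -1;0 0 150 0 -1;0 0 165 0 -1;0 0 178 0 -1;0 0 178 0 -1;0 0 178 0 1;0 0 178 0 1;0 0 178 0 1;0 0 178 0 1;0 0 178 0 1;0 0 178 0 1;0 0 178 0 1;0 0 178 0 1", "force": 30}}

```text
t: 4.05
tool_pos: [0.6347, -0.2631, 0.0222]
orientation: [2.221, 2.221, 0.0]
force: [-1.9, 1.1, 5.4]
opening: 0.0572
gripper_force: 30.0
```

{"api": "play_rows", "payload": {"increments": "0 0 -10 0 1;0 0 -25 0 1;0 0 -40 0 1;0 0 -50 0 1;0 0 -50 0 1;0 0 -50 0 1;0 0 -50 0 1;0 0 -50 0 1;0 0 -50 0 1;0 0 -50 0 1;0 0 -50 0 1"}}

```text
t: 5.15
tool_pos: [0.6344, -0.2629, 0.0714]
orientation: [-2.221, -2.222, 0.0]
force: [-0.8, 0.8, -3.7]
opening: 0.0571
gripper_force: 30.0
```

```bash
python3 -c "
from h import *
for i in range(6):
    s=robot.read_state();print(s['force'].round(2),s['wrist_torque'].round(2),s['joint_torque'].round(2),s['opening']);im=robot.read_camera('side')
cv2.imwrite('pics/side2.png',cv2.resize(im[60:260,180:400],None,fx=2.5,fy=2.5))
go(.634,-.263,.022,0)"
```

```text
[-0.79  0.79 -3.72] [-0.01 -0.09  0.02] [ 0.000e+00 -7.253e+01 -4.859e+01  6.000e-02  6.000e-02 -0.000e+00] 0.05714248754418884
[-0.24  0.33 -4.16] [-0.05 -0.08  0.  ] [ 0.000e+00 -7.254e+01 -4.861e+01  6.000e-02  5.000e-02 -0.000e+00] 0.0575047526109425
[-0.21 -0.21 -4.13] [-0.07 -0.11  0.01] [ 0.000e+00 -7.255e+01 -4.862e+01  6.000e-02  5.000e-02 -0.000e+00] 0.05745252857836676
[ 0.49  0.37 -3.92] [-0.06 -0.09 -0.11] [-0.000e+00 -7.257e+01 -4.864e+01  6.000e-02  5.000e-02 -0.000e+00] 0.05737770627011691
[-0.48  0.28 -3.6 ] [-0.05 -0.03 -0.02] [ 0.000e+00 -7.258e+01 -4.866e+01  6.000e-02  5.000e-02  0.000e+00] 0.05703021142401107
[-0.13 -0.63 -4.21] [-0.   -0.05 -0.05] [-0.000e+00 -7.260e+01 -4.867e+01  6.000e-02  5.000e-02 -0.000e+00] 0.057407228783161915
t 5.45 F [-0.24  0.56 -3.93] tcp [ 0.6345 -0.263   0.0717] tilt -1.0 q [-0.47  0.46  1.36  0.    1.32 -0.47] yang 0.0
move [-0.  -0.5 49.7] yaw 0.0
```

View pics/side2.png

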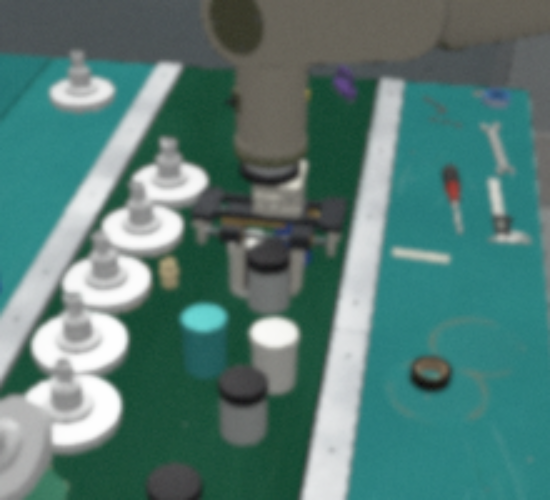

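The picture shows the can clear of the surface. The force is about 4 N, so about 0.41 kg, and this is the full one. I'll refine the holder's centre, then carry it over.

```bash
python3 -c "
from h import *
for c in('top','side'):
    robot.read_camera(c)
    for d in robot.regions_of(c,'holder')[:2]:
        ys,xs=np.nonzero(d['pixels']);(e)=cv2.fitEllipse(cv2.convexHull(np.c_[xs,ys].astype(np.int32)))
        print(c,d['conf'],e,at_z(c,e[0],.01))
    print([x['centre'] for x in robot.landmark_of(c,'holder')])
for P in([.605,.310,.01],[.604,.318,.01]):print(proj('top',P),proj('side',P))
go(.604,.314,.16,0)"
```

```text
top 0.78 ((140.52444458007812, 231.1822509765625), (39.86043167114258, 41.059234619140625), 89.0226058959961) [0.6058781  0.31316642 0.01      ]
[[0.6047, 0.3193, 0.0008]]
side 0.9 ((257.84197998046875, 342.5760192871094), (43.99482345581055, 45.81682586669922), 68.25249481201172) [0.60621816 0.31850941 0.01      ]
[[0.6024, 0.3155, 0.005]]
[[141.66721183 231.4902231 ]] [[259.15964379 339.37574325]]
[[138.73799001 231.87897339]] [[258.82771459 342.5411236 ]]
t 5.75 F [-0.56  1.23 -4.53] tcp [ 0.6345 -0.2629  0.0716] tilt -1.0 q [-0.47  0.46  1.36 -0.    1.32 -0.47] yang 0.0
move [576.9 -30.4 -88.4] yaw 0.0
```

{"api": "play_rows", "payload": {"increments": "0 0 -20 0 1;0 0 -50 0 1;0 0 -80 0 1;0 0 -88 0 1;0 0 -88 0 1"}}

```text
t: 6.25
tool_pos: [0.6357, -0.2635, 0.1616]
orientation: [2.218, 2.219, 0.002]
force: [0.3, -1.1, -4.5]
opening: 0.0573
gripper_force: 30.0
```

{"api": "play_rows", "payload": {"increments": "15 0 0 0 1;45 -4 0 0 1;85 -8 0 0 1;125 -10 0 0 1;165 -14 0 0 1;205 -16 0 0 1;245 -18 0 0 1;285 -20 0 0 1;325 -22 0 0 1;365 -24 0 0 1;405 -26 0 0 1;445 -28 0 0 1;485 -30 0 0 1;520 -30 0 0 1;545 -30 0 0 1;565 -30 0 0 1;575 -30 0 0 1;579 -30 0 0 1;579 -30 0 0 1;579 -30 0 0 1"}}

```text
t: 8.25
tool_pos: [0.6046, 0.3149, 0.1595]
orientation: [2.222, 2.22, -0.001]
force: [0.1, -0.6, -4.9]
opening: 0.0571
gripper_force: 30.0
```

```bash
python3 -c "
from h import *
go(.605,.316,.028,0)
cv2.imwrite('pics/side3.png',cv2.resize(robot.read_camera('side')[150:400,100:400],None,fx=2,fy=2))"
```

```text
t 8.25 F [ 0.07 -0.58 -4.87] tcp [0.6046 0.3149 0.1595] tilt -1.0 q [ 0.41  0.38  1.3  -0.    1.46  0.41] yang -0.0
move [  1.2   0.4 131.5] yaw -0.0
```

View pics/side3.png

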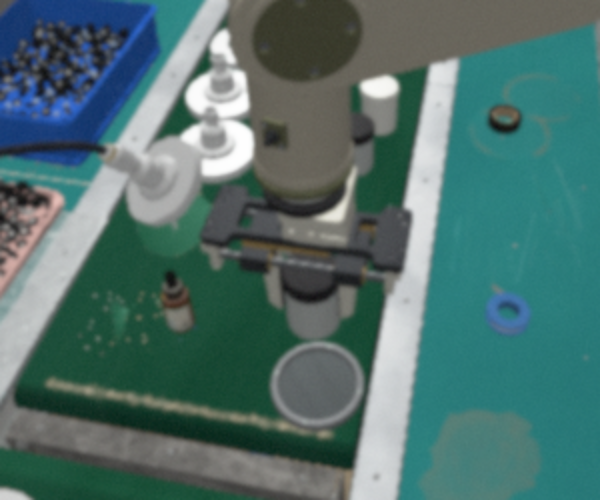

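The can hangs above the holder at crop pixel (317,380). I'll lower it onto the floor, ending slowly.

{"api": "play_rows", "payload": {"increments": "0 0 20 0 1;0 0 50 0 1;0 0 80 0 1;0 0 100 0 1;0 0 113 0 1;0 0 121 0 1;0 0 126 0 1;0 0 129 0 1;0 0 130 0 1;1 0 131 0 1;1 0 132 0 1;1 0 133 0 1;1 0 133 0 1;1 0 133 0 1"}}

```text
t: 9.7
tool_pos: [0.6044, 0.3171, 0.0267]
orientation: [2.221, 2.222, 0.0]
force: [0.3, -1.1, -3.9]
opening: 0.0571
gripper_force: 30.0
```

{"api": "play_rows", "payload": {"increments": "0 0 0.5 0 1;0 0 1 0 1;0 0 1 0 1;0 0 1 0 0.3;0 0 1 0 0.1;0 0 1 0 -0.3;0 0 1 0 -1;0 0 1 0 -1;0 0 1 0 -1;0 0 1 0 -1;0 0 1 0 -1;0 0 -20 0 -1;0 0 -50 0 -1;0 0 -90 0 -1;0 0 -130 0 -1;0 0 -150 0 -1;0 0 -150 0 -1"}}

```text
t: 11.4
tool_pos: [0.6068, 0.3181, 0.1821]
orientation: [2.219, 2.22, 0.012]
force: [0.7, 0.5, 0.9]
opening: 0.0932
gripper_force: 0.0
```

```bash
python3 -c "
from h import *
go(.4,-.2,.25,0)
cv2.imwrite('pics/side4.png',cv2.resize(robot.read_camera('side')[150:400,100:400],None,fx=2,fy=2))"
```

```text
t 11.4 F [0.68 0.48 0.9 ] tcp [0.6068 0.3181 0.1821] tilt -1.0 q [0.41 0.37 1.28 0.   1.49 0.41] yang 0.0
move [-517.8 -206.5  -71.2] yaw 0.0
```

View pics/side4.png

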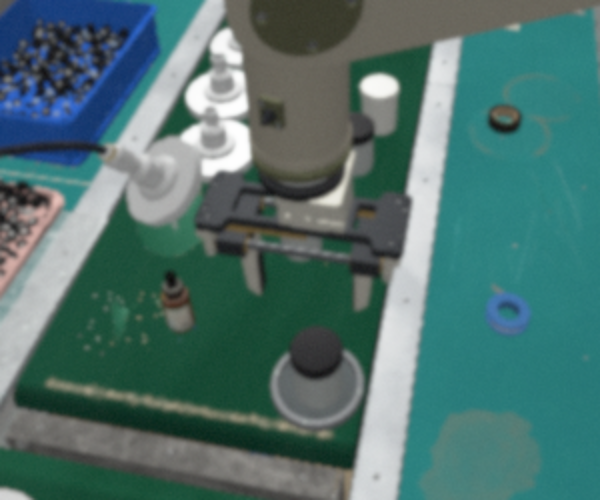

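The can stands upright inside the rim, with its lid at crop pixel (316,352). I'll move the arm aside to check from the top.

{"api": "play_rows", "payload": {"increments": "-50 0 -50 0 -1;-100 -20 -70 0 -1;-150 -60 -70 0 -1;-200 -100 -70 0 -1;-250 -140 -70 0 -1;-300 -170 -70 0 -1;-350 -206 -70 0 -1;-400 -206 -70 0 -1;-450 -206 -70 0 -1;-500 -206 -70 0 -1;-518 -206 -70 0 -1;-518 -206 -70 0 -1;-518 -206 -70 0 -1"}}

```text
t: 12.75
tool_pos: [0.3964, -0.205, 0.2441]
orientation: [-2.225, -2.213, 0.003]
force: [0.4, 0.4, -0.6]
opening: 0.0929
gripper_force: 0.0
```

```bash
python3 -c "
from h import *
im=robot.read_camera('top');cv2.imwrite('pics/top5.png',im)
u=proj('top',[.605,.316,.084])[0].round().astype(int);print(u)
for l in lids(im,((213,203),(277,217),tuple(u)),.08):print(*l)
print(at_z('top',lids(im,(tuple(u),))[0][1],.084))"
```

```text
[130 229]
380 [211.2 202.7] [0.6734 0.1089 0.08  ]
371 [277.2 217.8] [ 0.632  -0.0638  0.08  ]
393 [131.5 229.6] [0.6045 0.3142 0.08  ]
[0.60420013 0.31292694 0.084     ]
```

View pics/top5.png

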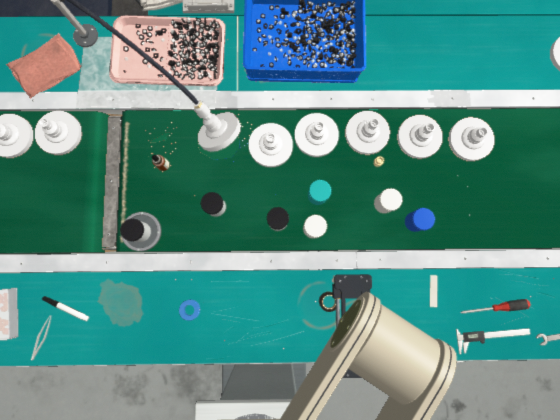

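The can's axis is at (0.604, 0.313), with the lid at pixel (131,230). The holder's centre measures about (0.606, 0.313) in the same camera. The other two cans haven't moved, and the arm touches nothing.

```bash
python3 -c "
from plant import robot
print(robot.close_job())"
```

```text
the job is handed in; nothing more can be done
None
```

The first canister I lifted was the full one (about 4 to 5 N on the wrist), and it now stands upright within about 2 mm of the holder's centre; the two empties were never touched, and I handed the job in without seeing the judge's result.

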